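# Set the battery isolator lever to its pointer, then cap the service port

### The arm

A 6-joint arm with a two-finger parallel gripper is mounted at the origin on the work surface. World frame = base frame: x ahead of the robot, y to its left, z up, the work surface at z = 0. Lengths are in mm, angles in rad, forces in N, time in s.
With the tool pointing down it reaches from about 375 to 750 mm from the base axis. Payload 9 kg.
Tool frame: the origin (TCP) lies on the centre line of the jaws, within the pads' length; the fingertips stand tip_extent ahead of it and the grasp point (between the pads) is the TCP (tip_extent is the distance from the TCP to the fingertips, in mm); z points along the fingers, y is the line along which they close (so a half turn about z gives the same grasp; the last joint's range is limited). The gripper opens to 85 mm and grips with 20 to 120 N. Pads are 22 mm wide; open, the fingers measure 114 mm over their backs; the gripper's body (76 mm by 85 mm) begins 54 mm behind the grasp point. The pads swing forward as they close: fully open they stand 13 mm farther back than shut.
Start: joints at [1.087, 0.104, 0.097, 1.564, 0, 1.353], TCP at [157.611, 578.959, 250.331] pointing down, gripper open.
Joint ranges: [-2.99, 2.99], [-0.84, 1.86], [-1.1, 1.16], [-1.84, 2.11], [-1.51, 1.56], [-3.14, 3.14]. Speed limits (rad/s): [2.22, 2.22, 2.57, 3.14, 3.14, 3.14].

### API

Orientations are given as a unit quaternion [x, y, z, w].
In Python, from rig import goto, movel, goto_joints, move_gripper, pause, inverse_kinematics, get_state, camera, camera_info, PlanningError, close_job, regions_of, tip_extent gives the robot as it stands. Calls block until the motion is done:
- goto(position, orientation): joint-space move of the TCP to a pose.
- movel(position, v=150, frame=None): straight line of the TCP; frame=None keeps the orientation; v is the mean speed in mm/s.
- goto_joints(angles): joint-space move.
- move_gripper(opening, grasp_force=None): opening from 0.0 (shut) to 1.0 (fully open); grasp_force is the grip in N (None keeps the last); returns when the fingers have stopped.
- pause(seconds).
- inverse_kinematics(position, orientation): joint angles nearest the present ones, or None.
- get_state(): the state.
- camera(name): name is "side" or "top"; returns the picture (384x512x3 uint8, red, green, blue); there is no depth.
- camera_info(name): a dict with "fx", "fy", "cx", "cy" (pixels), "cam_to_world" (4x4, takes a point from camera to world coordinates). Camera axes: x right, y up, looking along -z (the intrinsics and any distortion apply to the point x, -y, -z); pixel columns grow to the right and rows downward; lengths in mm; the calibration is good to about 2 mm. A picture is of the moment at which its call begins. camera_info takes no time and is no camera call.
A pose or a line that the arm cannot do raises PlanningError and nothing moves.
- close_job(): hands the job in; it is judged then, once.
Trained networks look in the newest picture that a camera, given by its name, has taken for a name from the list of things; names that differ only in an ending like _2 or _b are one class to them, and where a whole thing is asked for, a point or a joint stands for the part that bears it (a point fixed in the world has none). Each returns a list of dicts, best first, with "p" (0 to 1); they miss things now and then, are a little off and sometimes report something else, mostly with a low value. They report only what shows in the picture. A call takes as long as a camera call. They do not tell look-alikes from the thing itself.
- regions_of(camera, name): "mask" (384x512 bool, what is visible of it) and "xy" ([column, row] in pixels, amid what is visible of it).
The state is a dict: "t": time; "joint_positions": joint angles; "dq": joint speeds; "tau": joint torques, N m; "tcp_pos": TCP position; "ee_rot": TCP orientation; "ft_force": force on the tool from outside, world axes, zero at the start; "torque": the same for the moment, N m; "grip_width": opening from 0.0 (shut) to 1.0 (fully open); "gripper_force": force on a finger pad.
Only numpy, scipy, OpenCV 4.12 (cv2) and the standard library are available. Lean on these libraries where they do the work, as an engineer would, in place of code of your own. Each camera call takes 0.05 s, during which the arm holds its last target. There are 200 camera calls.

### The job

Swing the isolator's red-gripped lever until it lines up with the yellow pointer on its white dial plate, leave the pointer where it is, and let go of the lever. Then set the loose white cover onto the orange collar of the junction box so that it sits fully down and level, and let go. Do not disturb the meter, the bucket or the screwdriver.

Things in the scene. Friction and masses are not known exactly. Their poses are not given: they have to be found in the camera images.
- isolator: battery isolator fixed to the bench (its place and yaw vary): grey base 160 (x) x 90 (y) x 50 mm high with an upright white dial plate (disc of 62 mm radius, 6 mm thick, in the plane y = +26 to +32 mm, centred on the lever pivot). Origin: centre of the underside; its x axis is the direction in which the lever swings, y the hinge axis, z up.
- lever_pivot (a point): hinge axis of the lever, which is also that of the pointer: on the isolator's centre line, 70 mm above the bench; axes as the isolator's
- lever (a joint): lean of the lever: 0 = upright, positive = leaning to the isolator's +x, stops at -0.8 and +0.8 rad. It starts leaning to -x. It stays where it is left; about 2.5 N at the grip moves it.
- lever_tip (a point): centre of the lever's red grip, 130 mm from the pivot: a cylinder lying along the hinge axis (isolator y), 44 mm long, 28 mm diameter, so it can be pinched from above by its two flat ends (44 mm). Below it the lever is a steel bar 14 x 10 mm. z axis of the point points from the pivot along the lever.
- pointer (a joint): angle of the yellow pointer on the dial, in the same sense as the lever's (0 = upright, positive to +x); between 0 and 0.6 rad. The lever is to be set to this same value. It is not to be moved.
- pointer_tip (a point): outer end of the yellow pointer: a tab 12 x 22 x 14 mm straddling the edge of the dial plate, 78 mm from the hinge axis and 29 mm to the isolator's +y side. z axis points from the hinge axis outwards through the pointer.
- junction_box: black junction box fixed to the bench (its place and yaw vary), 160 (x) x 130 (y) x 70 mm high, with an open round orange collar standing 18 mm above the middle of its top: outer diameter 104, inner diameter 92 mm. Origin: centre of the underside, z up.
- port_rim (a point): centre of the collar's mouth, at the height of its rim, 88 mm above the bench; z up
- cover: loose white round cover, 0.13 to 0.25 kg, 52 mm high in all, lying upright on the bench: from below a boss of 84 mm diameter, 12 mm high (chamfered foot; it goes inside the collar with 4 mm play all round), a disc of 116 mm diameter, 8 mm thick, which rests on the collar's rim, and a round grey knob of 36 mm diameter, 32 mm high. Origin: centre of the boss's underside, z up.
- cover_seat (a point): centre of the underside of the cover's disc, 12 mm above the cover's origin; coincides with port_rim when seated and centred
- cover_knob (a point): point on the axis of the cover's knob where to grip it, 38 mm above the cover's origin, 14 mm below the knob's top
- meter: bystander: yellow multimeter 80 x 170 x 36 mm lying on the bench, origin at the centre of its underside
- bucket: bystander: small white bucket of odds and ends, 110 mm diameter, 120 mm high with its contents, origin at the centre of its underside
- driver: bystander: screwdriver 190 mm long lying on the bench
Not all that is in view belongs to the job. Leave any blue, pink or turquoise look-alike of the cover alone.

How it is judged (in metres and radians):
On the way, in this order (a step that is already met when the one before it is completed fails the run):
1. the lever stands at the pointer's angle (within 0.09 rad), at rest and let go (angle between the z axis of lever_tip and the z axis of pointer_tip, either way round below 0.09 rad and velocity of joint lever between -0.05 and 0.05 rad/s and contact force between the fingers and lever below 0.2 N), for 0.2 s.
2. the cover sits down on the collar, level (horizontal distance between cover_seat and port_rim below 0.007 m and z of cover_seat in the frame of port_rim below 0.003 m and angle between cover's own z axis and vertical below 0.05 rad), for 0.2 s.
At the end, for the whole second after the job is handed in: The lever is within 0.09 rad (5 degrees) of the pointer, the pointer within 6 mm of where it was, and the cover rests on the collar: its seat within 7 mm sideways and 3 mm in height of the rim's centre, tilted less than 0.05 rad, at rest (all of step 2 and angle between the z axis of lever_tip and the z axis of pointer_tip, either way round below 0.09 rad and distance of pointer_tip from where it was at the start of the episode below 0.006 m and z of cover_seat in the frame of port_rim above -0.003 m and linear speed of cover below 0.02 m/s); the robot touches nothing.
It fails at once if the meter is pushed more than 30 mm (distance of meter from where it was at the start of the episode above 0.03 m).
It fails at once if the bucket is pushed more than 30 mm or tipped (distance of bucket from where it was at the start of the episode above 0.03 m or angle between bucket's own z axis and vertical above 0.4 rad).
It fails at once if the screwdriver is pushed more than 30 mm (distance of driver from where it was at the start of the episode above 0.03 m).
It also fails if it takes over 61 s, if anything falls off the work surface, if the arm or the gripper's body presses on something with over 40 N, if the wrist force passes 120 N, or if a joint passes its speed limit or range.

## Working session

There is one attempt and no reset: what is moved stays moved. The work goes in short steps, each a Python script; the robot and the scene stay as the last script left them, time stands still between calls to the robot, and variables do not carry over. Pictures are saved under pics/ and viewed, at most 10 in all, crops included, and the job is handed in when it is done.

```bash
mkdir -p pics; ls
python3 - <<'E'
from rig import *
import cv2,numpy as np
print(get_state(),tip_extent)
for n in("top","side"):
    im=camera(n); cv2.imwrite(f"pics/{n}0.png",cv2.resize(im[:,:,::-1],(800,600),interpolation=cv2.INTER_CUBIC))
    ci=camera_info(n); print({k:(np.round(v,3).tolist() if not isinstance(v,str) else v) for k,v in ci.items()})
    for o in("isolator","lever","lever_tip","pointer","pointer_tip","junction_box","cover","meter","bucket","driver"):
        print(n,o,[(np.round(r["xy"]).tolist(),round(r["p"],2),int(r["mask"].sum())) for r in regions_of(n,o)][:4])
E
```

```text
pics
{'t': 0.0, 'joint_positions': array([ 1.08730460e+00,  1.04743617e-01,  9.65051664e-02,  1.56391274e+00,
       -2.26457175e-05,  1.35305323e+00]), 'dq': array([-7.61905553e-04, -7.98651726e-04,  2.91104398e-03, -7.80273611e-04,
        5.29365324e-05, -2.19585544e-03]), 'tau': array([ 2.64291688e-03, -5.56947005e+01,  5.03636563e+01,  1.74904650e-02,
       -1.91663567e-04, -2.14519304e-05]), 'tcp_pos': array([157.45677301, 578.65673935, 249.51612164]), 'ee_rot': array([ 1.32483628e-01,  9.91184962e-01, -6.40106206e-04, -2.22048622e-04]), 'ft_force': array([-0.55823316, -0.21119395,  0.47164691]), 'torque': array([-0.02136278, -0.00523268, -0.00192613]), 'gripper_force': 0.0, 'grip_width': 0.9995088900110989} 19.0
{'fx': 472.554, 'fy': 472.554, 'cx': 257.072, 'cy': 199.19, 'cam_to_world': [[-0.016, 0.986, -0.165, 392.097], [-1.0, -0.017, -0.003, -18.166], [-0.006, 0.165, 0.986, 1277.447], [0.0, 0.0, 0.0, 1.0]]}
top isolator [([158.0, 223.0], 0.9, 2564)]
top lever [([140.0, 246.0], 0.7, 506)]
top lever_tip [([141.0, 249.0], 0.94, 500)]
top pointer []
top pointer_tip [([141.0, 21
[... 437 characters left out ...]
, 'cx': 252.986, 'cy': 183.821, 'cam_to_world': [[-0.755, 0.488, -0.438, 163.423], [-0.655, -0.556, 0.511, 482.438], [0.006, 0.673, 0.74, 837.158], [0.0, 0.0, 0.0, 1.0]]}
side isolator [([194.0, 277.0], 0.77, 2583)]
side lever [([202.0, 274.0], 0.56, 452)]
side lever_tip [([205.0, 274.0], 0.89, 416)]
side pointer []
side pointer_tip [([202.0, 275.0], 0.32, 439)]
side junction_box [([328.0, 166.0], 0.61, 2405)]
side cover [([242.0, 212.0], 0.85, 1019), ([290.0, 249.0], 0.78, 1306), ([173.0, 182.0], 0.63, 837), ([290.0, 309.0], 0.59, 1877)]
side meter [([155.0, 231.0], 0.9, 1946)]
side bucket [([270.0, 134.0], 0.66, 1216)]
side driver [([242.0, 212.0], 0.58, 1049), ([210.0, 166.0], 0.52, 212)]
```

View pics/top0.png

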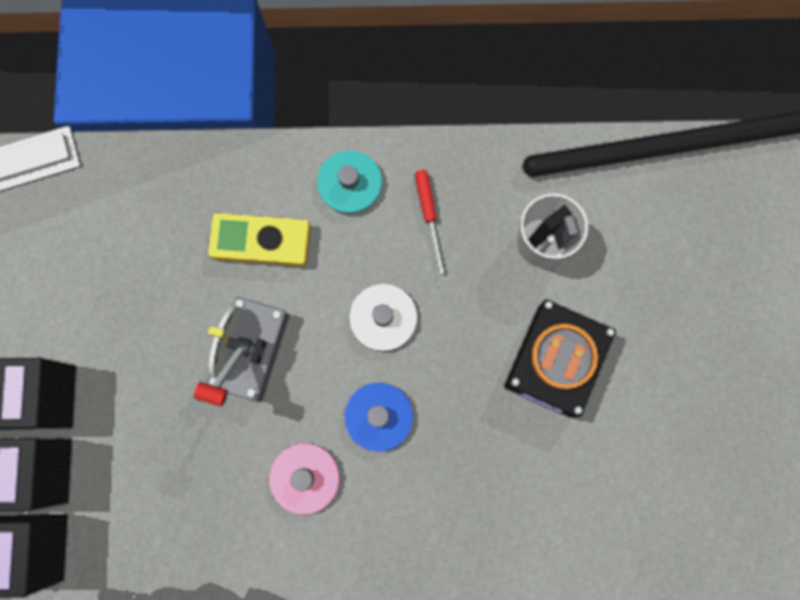

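View pics/side0.png

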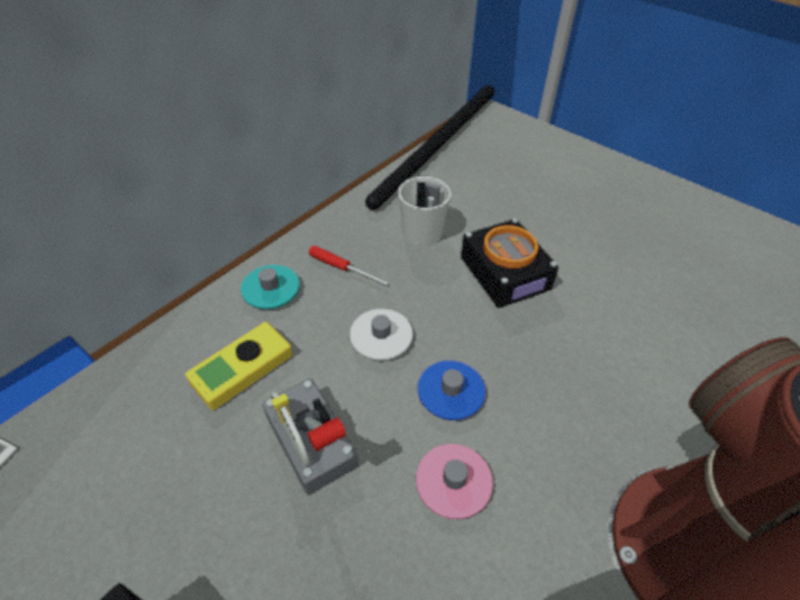

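White cover: top (244,205), side (242,212). The isolator is at top (158,223) with the grip leaning towards the robot and the yellow tab at (141,212). The collar is at top (361,228). I'll fit silhouette models using both cameras.

```bash
cat > vis.py <<'E'
import numpy as np,cv2
from rig import *
from scipy.optimize import minimize
K=4
def proj(n,P):
    ci=camera_info(n); T=np.linalg.inv(ci["cam_to_world"]); p=np.atleast_2d(P)@T[:3,:3].T+T[:3,3]
    return np.c_[ci["cx"]+ci["fx"]*p[:,0]/-p[:,2], ci["cy"]-ci["fy"]*p[:,1]/-p[:,2]]
a=np.linspace(0,2*np.pi,48,endpoint=False)
def cyl(r,z0,z1): return np.vstack([np.c_[r*np.cos(a),r*np.sin(a),0*a+z] for z in(z0,z1)])
def box(x0,x1,y0,y1,z0,z1): return np.array([[x,y,z] for x in(x0,x1) for y in(y0,y1) for z in(z0,z1)],float)
def hcyl(r,y0,y1): return cyl(r,y0,y1)[:,[0,2,1]]
def lean(P,q): c,s=np.cos(q),np.sin(q); return P@np.array([[c,0,s],[0,1,0],[-s,0,c]]).T
def place(P,x,y,yaw=0):
    c,s=np.cos(yaw),np.sin(yaw); return P@np.array([[c,-s,0],[s,c,0],[0,0,1]]).T+[x,y,0]
PV=np.array([0,0,70.])
def iso(v):
    x,y,yaw,ql,qp=v
    L=[box(-80,80,-45,45,0,50),hcyl(62,26,32)+PV]
    g=[lean(hcyl(14,-22,22)+[0,0,130],ql)+PV]
    b=[lean(box(-7,7,-5,5,0,130),ql)+PV]
    t=[lean(box(-6,6,18,40,71,85),qp)+PV]
    f=lambda S:[place(p,x,y,yaw) for p in S]
    return f(L+b),f(g),f(t)
def draw(n,parts):
    m=np.zeros((384*K,512*K),np.uint8)
    for p in parts:
        h=cv2.convexHull(((proj(n,p)+.5)*K-.5).astype(np.float32)); cv2.fillConvexPoly(m,np.round(h*16).astype(np.int32),1,shift=4)
    return m>0
def up(m): return cv2.resize(m.astype(np.float32),None,fx=K,fy=K,interpolation=cv2.INTER_LINEAR)>.5
def iou(A,B): return (A&B).sum()/max(1,(A|B).sum())
def fit(cost,x0,st):
    x0=np.array(x0,float); S=np.vstack([x0]+[x0+np.eye(len(x0))[i]*s for i,s in enumerate(st)])
    r=minimize(cost,x0,method="Nelder-Mead",options=dict(initial_simplex=S,xatol=.02,fatol=1e-5,maxiter=250)); return r.x,r.fun
def ground(n,uv,z):
    ci=camera_info(n); M=np.array(ci["cam_to_world"]); d=M[:3,:3]@[(uv[0]-ci["cx"])/ci["fx"],-(uv[1]-ci["cy"])/ci["fy"],-1]; o=M[:3,3]
    return o+d*(z-o[2])/d[2]
def hsv(im): return cv2.cvtColor(im,cv2.COLOR_RGB2HSV)
def near(m,c,r): Y,X=np.mgrid[:384,:512]; return m&(np.hypot(X-c[0],Y-c[1])<r)
def coverparts(v): return [place(p,*v) for p in(cyl(58,12,20),cyl(42,0,12),cyl(18,20,52))]
def colours(im):
    H=hsv(im).astype(int); h,s,v=H[...,0],H[...,1],H[...,2]
    return dict(red=((h<6)|(h>174))&(s>150)&(v>60), yel=(h>24)&(h<34)&(s>100)&(v>90), org=(h>6)&(h<20)&(s>140)&(v>90))
E
cat > fit0.py <<'E'
from vis import *
N=("top","side"); im={};M={}
c={"top":dict(g=(135,252),t=(141,213),j=(361,228)),"side":dict(g=(208,277),t=(181,259),j=(327,158))}
for n in N:
    im[n]=camera(n); C=colours(im[n]); H=hsv(im[n])
    cov=[r["mask"] for r in regions_of(n,"cover")]
    w=min(cov,key=lambda m:H[...,1][m].mean())
    j=near(C["org"],c[n]["j"],36); hu=cv2.convexHull(np.argwhere(j)[:,::-1].astype(np.int32)); jm=np.zeros((384,512),np.uint8); cv2.fillConvexPoly(jm,hu,1)
    g=near(C["red"],c[n]["g"],22); t=near(C["yel"],c[n]["t"],9)
    i=regions_of(n,"isolator")[0]["mask"]|g|t
    M[n]={k:up(m) for k,m in dict(w=w,j=jm,g=g,t=t,i=i).items()}
    print(n,w.sum(),jm.sum(),g.sum(),t.sum(),i.sum())
def multi(keys,parts,ns=N): return lambda v: sum(1-iou(M[n][k],draw(n,P)) for n in ns for k,P in zip(keys,parts(v)))
cov0=ground("top",(244,204),20)[:2]; j0=ground("top",(361,228),88)[:2]; i0=ground("top",(158,223),50)[:2]
for ns in(N,N[:1],N[1:]):
    print("cover",fit(multi("w",lambda v:[coverparts(v)],ns),cov0,(8,8)))
    print("collar",fit(multi("j",lambda v:[[place(cyl(52,70,88),*v)]],ns),j0,(8,8)))
def ip(v):
    b,g,t=iso(v); return b+g+t,g,t
for ns in(N,N[:1],N[1:]):
  best=min((fit(multi("igt",ip,ns),(*i0,-.28,ql,.3),(10,10,.1,.1,.1)) for ql in(-.4,-.65)),key=lambda r:r[1])
  print("iso",np.round(best[0],3),best[1])
  if ns==N: B=best[0]
out=[]
for n in N:
    V=cv2.resize(im[n],None,fx=K,fy=K,interpolation=cv2.INTER_CUBIC)[:,:,::-1].copy()
    for P,col in zip(iso(B),((0,255,0),(255,0,255),(255,0,0))):
        for p in P: cv2.polylines(V,[cv2.convexHull(((proj(n,p)+.5)*K).astype(np.int32))],True,col,1)
    u,v=(c[n]["t"][0]+15)*K,(c[n]["t"][1]+12)*K
    out.append(V[int(v)-200:int(v)+200,int(u)-200:int(u)+200])
cv2.imwrite("pics/ov1.png",np.hstack(out))
E
python3 fit0.py
```

```text
top 1459 1459 190 49 2622
side 1059 782 288 85 2573
cover (array([594.43531182,  19.75896204]), np.float64(0.07755507747103418))
collar (array([ 515.56830584, -276.29103096]), np.float64(0.09300937417766164))
cover (array([593.95571917,  19.09975994]), np.float64(0.026826074099108643))
collar (array([ 515.0775534 , -276.76978533]), np.float64(0.04417309340188513))
cover (array([594.89235826,  20.64935071]), np.float64(0.03806307595443881))
collar (array([ 515.38997306, -275.26101582]), np.float64(0.04782472121878434))Traceback (most recent call last):
  File "fit0.py", line 21, in <module>
    best=min((fit(multi("igt",ip,ns),(*i0,-.28,ql,.3),(10,10,.1,.1,.1)) for ql in(-.4,-.65)),key=lambda r:r[1])
  File "fit0.py", line 21, in <genexpr>
    best=min((fit(multi("igt",ip,ns),(*i0,-.28,ql,.3),(10,10,.1,.1,.1)) for ql in(-.4,-.65)),key=lambda r:r[1])
              ~~~^^^^^^^^^^^^^^^^^^^^^^^^^^^^^^^^^^^^^^^^^^^^^^^^^^^^^^
  File "vis.py", line 33, in fit
    r=minimize(cost,x0,method="Nelder-Mead",options=dict(initial_simplex=S,xatol=.02,fatol=1e-5,maxiter=250)); return r.x,r.fun
    re
[... 379 characters left out ...]
          ~~~^^^^^^^^^^^^^^^^^^^^^^^^^^^^^^^^^^^^^^^^^^^^^^^^^^^^^^^^^^^^^^^^^^^^
  File "fit0.py", line 13, in <genexpr>
    def multi(keys,parts,ns=N): return lambda v: sum(1-iou(M[n][k],draw(n,P)) for n in ns for k,P in zip(keys,parts(v)))
                                                                   ~~~~^^^^^
  File "vis.py", line 27, in draw
    h=cv2.convexHull(((proj(n,p)+.5)*K-.5).astype(np.float32)); cv2.fillConvexPoly(m,np.round(h*16).astype(np.int32),1,shift=4)
                       ~~~~^^^^^
  File "vis.py", line 6, in proj
    ci=camera_info(n); T=np.linalg.inv(ci["cam_to_world"]); p=np.atleast_2d(P)@T[:3,:3].T+T[:3,3]
ValueError: time passes only in moves, steps and waits
```

```bash
python3 - <<'E'
s=open('vis.py').read()
s=s.replace("K=4\n","K=4\nCI={n:camera_info(n) for n in('top','side')}\n",1).replace("ci=camera_info(n)","ci=CI[n]")
open('vis.py','w').write(s)
s=open('fit0.py').read()
s=s.replace("for n in ns for k,P in zip(keys,parts(v)))","+cd(M[n][k],draw(n,P)) for n in ns for k,P in zip(keys,parts(v)))")
s=s.replace("def multi","def cd(A,B): return .01*np.linalg.norm(np.array(np.nonzero(A)).mean(1)-np.array(np.nonzero(B)).mean(1))/K\ndef multi",1)
open('fit0.py','w').write(s)
E
time python3 fit0.py
```

```text
top 1376 1459 190 48 2655
side 1002 782 287 84 2614
cover (array([595.22125942,  18.23911083]), np.float64(0.15794555370898927))
collar (array([ 515.54755383, -276.24907823]), np.float64(0.09641832892894593))
cover (array([593.71864823,  17.27122744]), np.float64(0.0596262426256206))
collar (array([ 515.42199971, -276.78243902]), np.float64(0.04401751907078105))
cover (array([597.16240292,  19.24260283]), np.float64(0.07252555674751592))
collar (array([ 515.52731146, -275.52352088]), np.float64(0.04716108357021573))
iso [ 5.41609e+02  2.48805e+02 -3.06000e-01 -7.25000e-01  5.60000e-02] 1.276540450226217
iso [ 5.41065e+02  2.47766e+02 -3.18000e-01 -7.45000e-01  5.90000e-02] 0.5768451791014708
iso [ 5.44882e+02  2.47980e+02 -2.99000e-01 -7.56000e-01 -4.00000e-02] 0.484575936797274
real	2m19.222s
user	2m17.747s
sys	0m0.144s
```

View pics/ov1.png

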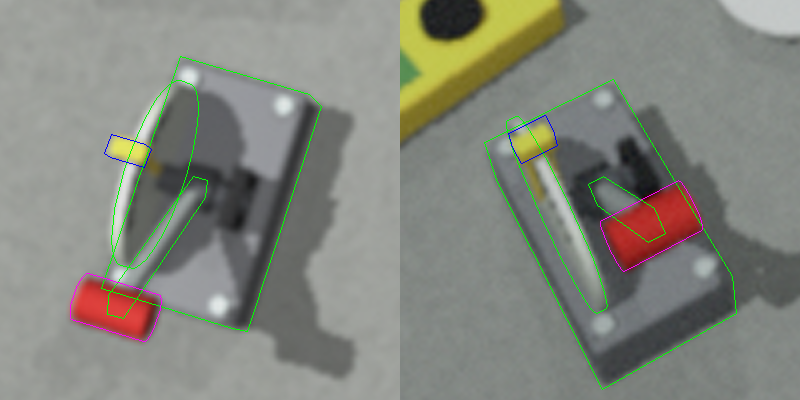

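Fit overlay: the base, grip (top (113,307) in the crop) and tab (top (128,151)) outlines all match the picture. I'll triangulate the tab and grip directly, then swing the lever.

```bash
cat > mv.py <<'E'
from vis import *
from scipy.spatial.transform import Rotation as R
def tri(c):
    A=[];b=[]
    for n,uv in c.items():
        M=np.array(CI[n]["cam_to_world"]); o=M[:3,3]; d=ground(n,uv,0)-o; d/=np.linalg.norm(d); P=np.eye(3)-np.outer(d,d); A.append(P); b.append(P@o)
    A=np.vstack(A); b=np.hstack(b); x=np.linalg.lstsq(A,b,rcond=None)[0]; return x,np.linalg.norm(A@x-b)
def down(yaw):  # tool y along horizontal direction yaw+90deg, z down; choose easier half turn
    return [R.from_matrix(np.c_[[np.cos(w),np.sin(w),0],[np.sin(w),-np.cos(w),0],[0,0,-1]]).as_quat() for w in(yaw,yaw+np.pi)]
def best(p,yaw):
    q=get_state()["joint_positions"]
    c=[(abs(np.array(j)-q).max(),o) for o in down(yaw) if (j:=inverse_kinematics(p,o)) is not None]
    return min(c,key=lambda t:t[0])[1]
def cents(gc,tc):
    G={};T={}
    for n in("top","side"):
        C=colours(camera(n)); g=near(C["red"],gc[n],22); t=near(C["yel"],tc[n],9)
        G[n]=np.argwhere(g).mean(0)[::-1]; T[n]=np.argwhere(t).mean(0)[::-1]
    return G,T
X,Y,YAW=541.6,248.8,-.306
def loc(p): c,s=np.cos(YAW),np.sin(YAW); d=np.array(p)-[X,Y,70]; return np.array([c*d[0]+s*d[1],-s*d[0]+c*d[1],d[2]])
def wor(p): c,s=np.cos(YAW),np.sin(YAW); return [X+c*p[0]-s*p[1],Y+s*p[0]+c*p[1],70+p[2]]
def report(G,T):
    for nm,c in(("grip",G),("tab",T)):
        p,e=tri(c); l=loc(p); print(nm,np.round(p,1),"loc",np.round(l,1),"ang",round(float(np.arctan2(l[0],l[2])),3),"res",round(e,1))
E
python3 - <<'E'
from mv import *
G,T=cents({"top":(135,252),"side":(208,277)},{"top":(141,213),"side":(181,259)})
report(G,T)
q=-.725; arc=lambda q,dz=3:wor([130*np.sin(q),0,130*np.cos(q)+dz])
p=arc(q); o=best([p[0],p[1],p[2]+60],YAW); print(p,o)
goto([p[0],p[1],p[2]+60],o); move_gripper(.8,25)
print(get_state()["t"],get_state()["tcp_pos"],get_state()["ft_force"])
E
```

```text
grip [458.2 275.1 168.6] loc [-87.4  -0.1  98.6] ang -0.725 res 0.1
tab [555.9 275.1 136. ] loc [ 5.7 29.4 66. ] ang 0.086 res 0.3
[np.float64(459.39706492017984), np.float64(274.76977210351725), np.float64(170.30492485560148)] [0.15240377 0.98831831 0.         0.        ]
3.7 [459.18167965 275.20334618 230.30987054] [-0.24307327  0.48144924 -1.02286708]
```

Run:
```python
from mv import *
arc=lambda q,dz=3:wor([130*np.sin(q),0,130*np.cos(q)+dz])
movel(arc(-.73),v=100); move_gripper(0,25); s=get_state(); print(s["grip_width"],s["gripper_force"],s["ft_force"])
for q in np.linspace(-.73,.075,7)[1:]:
    movel(arc(q),v=80); print(np.round(get_state()["ft_force"],1))
pause(.3); print(get_state()["grip_width"]); move_gripper(.8); p=arc(.075); movel([p[0],p[1],p[2]+90],v=150)
p=wor([-180,0,0]); movel([p[0],p[1],270],v=250)
print(get_state()["t"])
for n in("top","side"):
    im=camera(n); u,v=map(int,proj(n,wor([5,10,80]))[0]); cv2.imwrite(f"pics/{n}1c.png",cv2.resize(im[v-40:v+40,u-40:u+40,::-1],(400,400),interpolation=cv2.INTER_CUBIC)); print(n,u,v)
a,b=[cv2.imread(f"pics/{n}1c.png") for n in("top","side")]; cv2.imwrite("pics/l1.png",np.hstack([a,b]))
gp=wor([10,0,130]); tp=wor([6,29,70])
G,T=cents({n:proj(n,gp)[0] for n in CI},{n:proj(n,tp)[0] for n in CI}); report(G,T)
```

```text
0.5126550071063056 29.654079973697662 [-5.85772878 -6.47524014  5.65943966]
[-2.9 -5.8  2.4]
[-2.8 -5.9  0.2]
[-0.6 -6.3 -1.3]
[-0.7 -5.5 -1.2]
[-0.5 -5.2 -1.3]
[-0.2 -5.7 -0.3]
0.5095934164876358
9.325
top 144 214
side 186 250
grip [544.9 253.  193.4] loc [  1.9   5.  123.4] ang 0.015 res 4.8
 ** On entry to DLASCL parameter number  4 had an illegal value
 ** On entry to DLASCL parameter number  4 had an illegal valuemv.py:18: RuntimeWarning: Mean of empty slice.
  G[n]=np.argwhere(g).mean(0)[::-1]; T[n]=np.argwhere(t).mean(0)[::-1]
  ret = um.true_divide(
Traceback (most recent call last):
  File "mv.py", line 25, in report
    p,e=tri(c); l=loc(p); print(nm,np.round(p,1),"loc",np.round(l,1),"ang",round(float(np.arctan2(l[0],l[2])),3),"res",round(e,1))
        ~~~^^^
  File "mv.py", line 7, in tri
    A=np.vstack(A); b=np.hstack(b); x=np.linalg.lstsq(A,b,rcond=None)[0]; return x,np.linalg.norm(A@x-b)
                                      ~~~~~~~~~~~~~~~^^^^^^^^^^^^^^^^
numpy.linalg.LinAlgError: SVD did not converge in Linear Least Squares
```

View pics/l1.png

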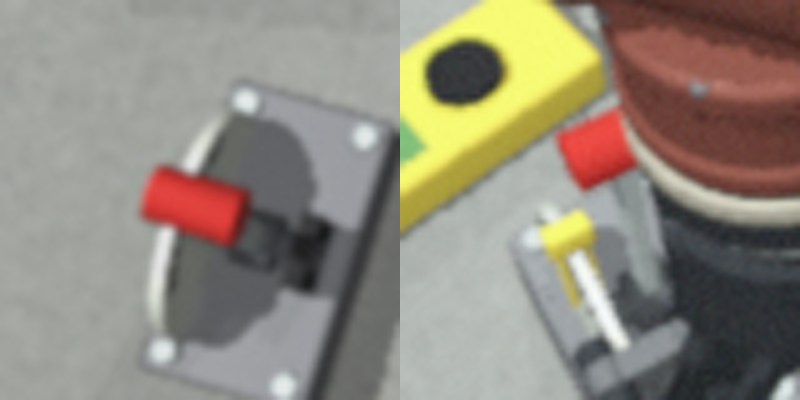

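The top crop shows the grip at (195,205) hiding the tab. In the side crop the arm covers the lever foot. I'll move the arm clear and measure the lever and cover again.

```bash
cat > look2.py <<'E'
from mv import *
p=[430,-120,290]; goto(p,best(p,-.3)); print(get_state()["t"])
im={n:camera(n) for n in CI}
gp=wor([10,0,130]); tp=wor([6,29,70]); G={};T={};W={}
for n in CI:
    C=colours(im[n]); G[n]=np.argwhere(near(C["red"],proj(n,gp)[0],22)).mean(0)[::-1]
    t=np.argwhere(near(C["yel"],proj(n,tp)[0],9)); T[n]=t.mean(0)[::-1] if len(t) else None; print(n,G[n],T[n],len(t))
    H=hsv(im[n]).astype(int); c=proj(n,[594.5,19.5,20])[0]
    w=near((H[...,1]<35)&(H[...,2]>165),c,40); k,l=cv2.connectedComponents(w.astype(np.uint8)); L=np.argmax(np.bincount(l[l>0])); 
    m=np.zeros((384,512),np.uint8); cv2.fillConvexPoly(m,cv2.convexHull(np.argwhere(l==L)[:,::-1].astype(np.int32)),1); W[n]=up(m>0); print("white",m.sum())
g,e=tri(G); print("grip",np.round(loc(g),1),e,"ang",np.arctan2(loc(g)[0],loc(g)[2]))
for ns in(("top","side"),("top",),("side",)):
    print("cover",fit(lambda v:sum(1-iou(W[n],draw(n,coverparts(v)[:1])) for n in ns),[594.5,19.5],(8,8)))
u,v=map(int,proj("side",wor([5,10,100]))[0]); a=cv2.resize(im["side"][v-40:v+40,u-40:u+40,::-1],(400,400),interpolation=cv2.INTER_CUBIC)
b=cv2.resize(im["side"][:,:,::-1],(400,300)); cv2.imwrite("pics/l2.png",np.hstack([a,cv2.copyMakeBorder(b,0,100,0,0,0)]))
E
python3 look2.py
```

```text
11.1
top [142.895 214.685] None 0
white 5086
side [188.75206612 237.83884298] [179.06329114 257.4556962 ] 79
white 1062
grip [ -0.5   0.  130.4] 0.03583914590280617 ang -0.003522132910804819
cover (array([596.57927176,  18.1983692 ]), np.float64(0.7382128758281369))
cover (array([548.53692627,  31.5045166 ]), np.float64(0.7081797178390601))
cover (array([596.61476111,  18.15509176]), np.float64(0.02521202330814054))
```

View pics/l2.png

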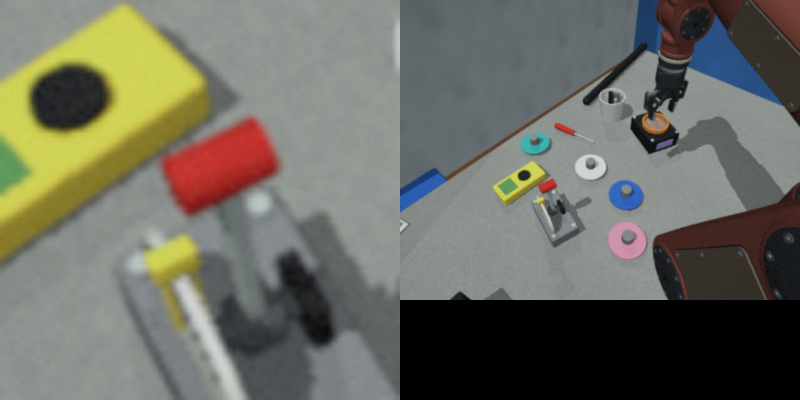

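The side crop shows the grip at (220,165) and the tab at (172,258). The lever triangulates to about +0.01 rad, so it lagged the tool by about 10 mm. From the chord of the swing the pivot is about 2 mm off my fit, which puts the pointer near 0.085. One correction is needed.

```bash
cat > adj.py <<'E'
from mv import *
def seg():
    im={n:camera(n) for n in CI}; G={n:np.argwhere(near(colours(im[n])["red"],proj(n,wor([4,0,130]))[0],22)).mean(0)[::-1] for n in CI}
    g,e=tri(G); return np.round(loc(g),1),round(e,1),im
E
python3 - <<'E'
from adj import *
p=wor([-1,0,133]); up_=lambda p,z:[p[0],p[1],z]
o=best(up_(p,280),YAW); goto(up_(p,280),o); move_gripper(.8,40); movel(p,v=120)
L=lambda:print(np.round(loc(get_state()["tcp_pos"]),1),np.round(get_state()["ft_force"],1))
L(); print(seg()[:2]); move_gripper(0,40); L(); print(seg()[:2])
p=wor([9,0,133]); movel(p,v=40); pause(.2); L(); print(seg()[:2])
move_gripper(.8); L(); print(seg()[:2])
movel(up_(p,290),v=150); print(seg()[:2]); p=[430,-120,290]; goto(p,best(p,-.3)); r=seg(); print(r[:2],get_state()["t"])
E
```

```text
[ -0.7   0.2 133.9] [-0.7  0.3  0.1]
 ** On entry to DLASCL parameter number  4 had an illegal value
 ** On entry to DLASCL parameter number  4 had an illegal valueadj.py:3: RuntimeWarning: Mean of empty slice.
  im={n:camera(n) for n in CI}; G={n:np.argwhere(near(colours(im[n])["red"],proj(n,wor([4,0,130]))[0],22)).mean(0)[::-1] for n in CI}
  ret = um.true_divide(
Traceback (most recent call last):
  File "adj.py", line 4, in seg
    g,e=tri(G); return np.round(loc(g),1),round(e,1),im
        ~~~^^^
  File "mv.py", line 7, in tri
    A=np.vstack(A); b=np.hstack(b); x=np.linalg.lstsq(A,b,rcond=None)[0]; return x,np.linalg.norm(A@x-b)
                                      ~~~~~~~~~~~~~~~^^^^^^^^^^^^^^^^
numpy.linalg.LinAlgError: SVD did not converge in Linear Least Squares
```

Run:
```python
from adj import *
L=lambda m:print(m,np.round(loc(get_state()["tcp_pos"]),1),np.round(get_state()["ft_force"],1))
move_gripper(0,40); L("shut")
p=wor([9,0,133]); movel(p,v=40); pause(.2); L("moved")
move_gripper(.8); L("open")
movel([p[0],p[1],290],v=150); p=[430,-120,290]; goto(p,best(p,-.3)); r=seg(); print(r[:2],get_state()["t"])
```

```text
shut [ -0.6  -0.5 133.9] [-2.4 -4.8  4.7]
moved [  9.1  -0.5 133.6] [-2.4 -4.2  5.5]
open [  9.    0.2 132.9] [-0.5  0.   0.3]
(array([  8.6,   0.3, 130.4]), np.float64(0.1)) 17.3083
```

Lever now at (8.6+2.2)/130 ≈ 0.083. I'll check the pointer angle using only the bright tab pixels in the first pictures.

Run:
```python
from mv import *
c={"top":(141,213),"side":(181,259)}
for f in(.0,.6,.75,.85):
    T={};k=[]
    for n in CI:
        im=cv2.resize(cv2.imread(f"pics/{n}0.png")[:,:,::-1],(512*4,384*4),interpolation=cv2.INTER_CUBIC); H=hsv(im).astype(int)
        Y,X_=np.mgrid[:384*4,:512*4]; m=(np.hypot((X_+.5)/4-.5-c[n][0],(Y+.5)/4-.5-c[n][1])<9)&(H[...,0]>22)&(H[...,0]<35)&(H[...,1]>90)
        m&=H[...,2]>f*np.percentile(H[...,2][m],97); T[n]=(np.argwhere(m).mean(0)[::-1]+.5)/4-.5; k.append(m.sum()/16)
    p,e=tri(T); l=loc(p); print(f,k,np.round(l,1),round(e,1),"ang(pivot -2.2):",np.arctan2(l[0]+2.2,l[2]),{n:np.round(T[n]-proj(n,wor([4.3,29,77.7]))[0],1) for n in T})
```

```text
0.0 [np.float64(59.6875), np.float64(88.75)] [ 5.5 28.7 64.7] 1.0 ang(pivot -2.2): 0.1177627924407294 {'top': array([1.8, 0.5]), 'side': array([0.5, 2.5])}
0.6 [np.float64(44.875), np.float64(81.5)] [ 5.6 30.6 67.4] 1.0 ang(pivot -2.2): 0.11455587912503366 {'top': array([ 0.5, -0.3]), 'side': array([0.1, 2.4])}
0.75 [np.float64(41.75), np.float64(51.3125)] [ 5.4 29.5 75.1] 0.3 ang(pivot -2.2): 0.10139053201631895 {'top': array([ 0.2, -0.4]), 'side': array([-0.2,  0.4])}
0.85 [np.float64(38.125), np.float64(40.0625)] [ 5.5 29.6 76.6] 0.3 ang(pivot -2.2): 0.10069893722598658 {'top': array([ 0. , -0.6]), 'side': array([-0.3, -0. ])}
```

Pointer ≈ 0.10, lever ≈ 0.083, so it is within tolerance. Now the cover.

Run:
```python
from mv import *
c=[595,19.2]; h=44
L=lambda m:print(m,np.round(get_state()["tcp_pos"],1),np.round(get_state()["ft_force"],1),round(get_state()["grip_width"],3),round(get_state()["t"],1))
goto([*c,200],best([*c,200],0)); move_gripper(.8,50); movel([*c,h],v=150); L("down"); move_gripper(0,50); L("shut")
movel([*c,h+40],v=80); pause(.2); L("lift"); movel([*c,200],v=150)
```

```text
down [595.8  19.1  45.1] [-0.  -0.8  0.9] 0.794 19.6
shut [595.7  19.1  45. ] [-1.3  0.9  6. ] 0.406 20.1
lift [594.6  19.3  83.3] [-0.4  0.3 -2.1] 0.405 20.9
```

Run:
```python
from mv import *
c=[515.5,-276.2]; h=44+76
L=lambda m:print(m,np.round(get_state()["tcp_pos"],1),np.round(get_state()["ft_force"],1),round(get_state()["grip_width"],3),round(get_state()["t"],1))
o=best([*c,210],0); print(o); goto([*c,210],o); pause(.2); L("hover")
movel([*c,h+18],v=120); L("a")
for z in(12,8,5,3,1.5):
    movel([*c,h+z],v=30); L(z)
    if get_state()["ft_force"][2]>6: break
im=camera("side"); u,v=map(int,proj("side",[*c,100])[0]); cv2.imwrite("pics/p1.png",cv2.resize(im[v-50:v+50,u-60:u+60,::-1],(600,500),interpolation=cv2.INTER_CUBIC))
```

```text
[6.123234e-17 1.000000e+00 0.000000e+00 0.000000e+00]
hover [ 516.  -275.1  210. ] [ 0.2  0.4 -1.7] 0.409 23.2
a [ 515.8 -276.4  138.8] [ 0.1  0.1 -1.9] 0.404 23.9
12 [ 515.5 -276.2  132. ] [-0.6 -0.5 -1.3] 0.403 24.3
8 [ 515.3 -276.1  127.7] [ 0.4  0.  -1.8] 0.404 24.6
5 [ 515.4 -276.1  124.7] [-0.4  0.2 -2.3] 0.405 24.8
3 [ 515.4 -276.1  122.8] [ 0.5 -0.8 -2.3] 0.406 25.1
1.5 [ 515.5 -276.2  121.4] [-0.2  0.4 -0.8] 0.403 25.3
```

View pics/p1.png

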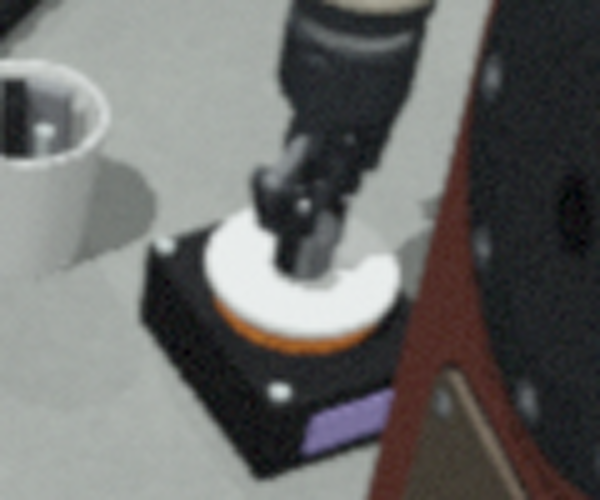

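The cover (crop (300,270)) is entering the orange collar with no contact force. I'll lower to contact, release and check.

Run:
```python
from adj import *
c=[515.5,-276.2]; h=120
for z in(.5,-.5,-1.5):
    movel([*c,h+z],v=15); f=get_state()["ft_force"]; print(z,np.round(f,1))
    if f[2]>4: break
move_gripper(.8); pause(.2); movel([*c,230],v=150); p=[380,100,300]; goto(p,best(p,0)); pause(.2)
W={}; im={}
for n in CI:
    im[n]=camera(n); H=hsv(im[n]).astype(int); q=proj(n,[*c,96])[0]
    w=near((H[...,1]<35)&(H[...,2]>160),q,32 if n=="top" else 24); k,l=cv2.connectedComponents(w.astype(np.uint8)); l=l==np.argmax(np.bincount(l[l>0]))
    m=np.zeros((384,512),np.uint8); cv2.fillConvexPoly(m,cv2.convexHull(np.argwhere(l)[:,::-1].astype(np.int32)),1); W[n]=up(m>0); print(n,m.sum())
for ns in(("top","side"),("top",),("side",)):
    print("cover",fit(lambda v:sum(1-iou(W[n],draw(n,[place(cyl(58,88,96),*v[:2])+[0,0,v[2]]])) for n in ns),[*c,0],(5,5,5)))
print(seg()[:2],get_state()["t"])
V=[]
for n in CI:
    u,v=map(int,proj(n,[*c,100])[0]); V.append(cv2.resize(im[n][v-40:v+40,u-40:u+40,::-1],(400,400),interpolation=cv2.INTER_CUBIC))
cv2.imwrite("pics/f1.png",np.hstack(V))
```

```text
0.5 [-1.4  0.6  3. ]
-0.5 [-4.9  3.  11.7]
top 1725
side 361
cover (array([ 514.832044  , -274.24314188,    3.98547701]), np.float64(0.6034742097253833))
cover (array([ 515.33064855, -274.1830015 ,    2.74692428]), np.float64(0.01879131934463929))
cover (array([ 674.57433074, -726.50813946, -422.02145824]), np.float64(0.3845936794582393))
(array([  8.6,   0.3, 130.4]), np.float64(0.1)) 29.2833
```

View pics/f1.png

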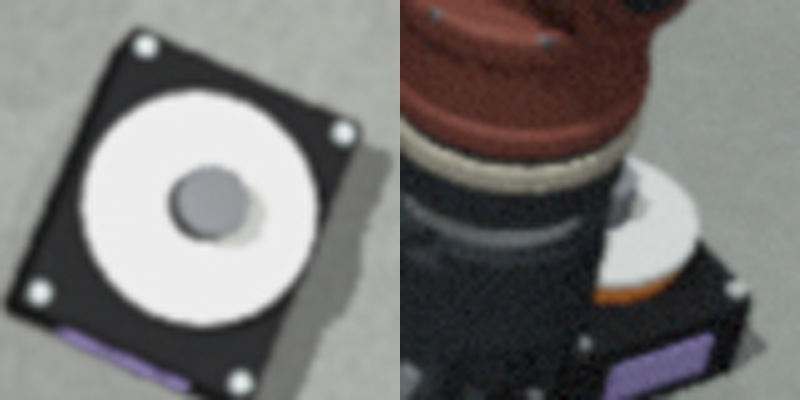

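The top crop shows the cover centred at (200,208) on the box. The arm hides part of the side view, so I'll move it away and check for level.

Run:
```python
from adj import *
c=[515.5,-276.2]
goto_joints([1.087,.104,.097,1.564,0,1.353]); pause(.2)
im=camera("side"); n="side"; H=hsv(im).astype(int); q=proj(n,[*c,96])[0]
w=near((H[...,1]<35)&(H[...,2]>160),q,24); k,l=cv2.connectedComponents(w.astype(np.uint8)); l=l==np.argmax(np.bincount(l[l>0]))
m=np.zeros((384,512),np.uint8); cv2.fillConvexPoly(m,cv2.convexHull(np.argwhere(l)[:,::-1].astype(np.int32)),1); W=up(m>0)
print(fit(lambda v:1-iou(W,draw(n,[place(cyl(58,88,96),*v)])),c,(5,5)),get_state()["t"])
u,v=map(int,q); cv2.imwrite("pics/f2.png",cv2.resize(im[v-40:v+40,u-40:u+40,::-1],(500,500),interpolation=cv2.INTER_CUBIC))
```

```text
(array([ 516.32946777, -277.92973633]), np.float64(0.06360164512338429)) 31.45
```

View pics/f2.png

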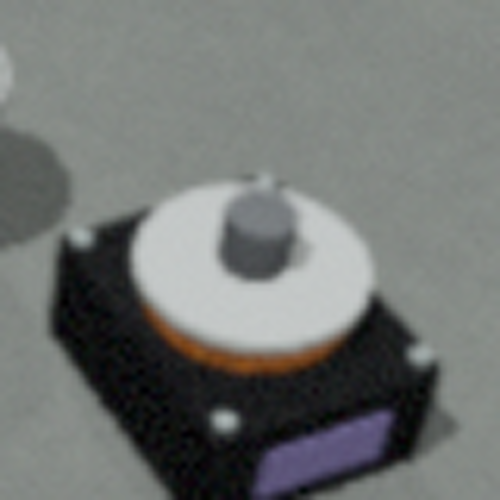

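The cover sits level and centred on the collar, with its disc at (253,265) and an even orange rim below.

```bash
python3 -c "
from rig import *
print(close_job())"
```

```text
the job is handed in; nothing more can be done
None
```

I handed the job in at about 31 s, with no verdict shown: the lever is let go at about 0.083 rad against a pointer measured at about 0.10, and the white cover is released, level and about 2 mm off-centre on the collar; I did not re-measure the pointer, meter, bucket or screwdriver at the end.

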